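# Turn the pumpkin patty over onto the white board

### The job

Take the steel turner from the blue mat, slip its blade under the frozen pumpkin patty on the rack, carry the patty over the white cutting board and, low over the board, flip it with a quick turn of the wrist so that it lies flat on the board with its golden scored side up, not hanging over the edge. Then lay the turner back down flat, lengthwise on the blue mat. Never touch the patty with the gripper or the arm, and leave everything else on the table where it stands.

Things in the scene. Friction and masses are not known exactly. Their poses are not given: they have to be found in the camera images.
- turner_grip (a point): turner (spatula), 220 mm long, 170 g, lying on its blade and a foot under the handle's rear end. Point on the axis of the black handle, where to grip, 50 mm above the blade's underside. x runs along the handle to the blade, z up. Handle: octagonal bar 22 mm across flats (one at every 45 degrees, two facing sideways), from 65 mm behind this point to 35 mm ahead. Not reported while held
- turner_blade (a point): centre of the turner's steel blade, 110 mm ahead of the grip point and 49 mm below it, same axes; blade 90 mm long, 56 mm wide, 2.5 mm thick. A thin rising neck (45 to 80 mm behind this point) joins it to the handle. The foot (10 x 30 mm) under the handle's rear end, 168 mm behind this point, reaches down to the plane of the blade's underside
- patty_center (a point): centre of the patty, a stiff flat slab 90 mm (its x) by 110 mm (its y) by 12 mm, about 90 g, pale side up (+z) and golden scored side down (-z) at the start. It lies on the rack with its 110 mm across the two rails
- rack: low metal rack, fixed; origin under the centre of its base plate (110 x 130 x 5 mm). Two rails along its x, 8 mm wide, at y = +46 and -46 mm, tops 55 mm above the table, on thin posts at their ends. Between the rails it is 84 mm wide and open at both x ends, from 5 to 55 mm above the table: a blade can slide in under the patty along x from either end
- board: white cutting board 220 mm (x) by 240 mm (y) by 20 mm thick, fixed to the table, origin under its centre; its top is 20 mm above the table
- mat: blue mat 260 mm (x) by 120 mm (y) by 3 mm, fixed to the table, origin under its centre; the turner lies along its x, blade towards +x
- pumpkin: dark green squat pumpkin, 170 mm across, 122 mm high, origin under its centre; to be left alone
- sanitiser: white bottle with a red cap, 64 mm across, 170 mm high, origin under its centre; to be left alone
- pickles: amber jar with a yellow lid, 72 mm across, 100 mm high, origin under its centre; to be left alone
- calculator: flat grey calculator 100 x 150 x 21 mm, origin under its centre; to be left alone
- tape: orange roll of tape lying flat, 96 mm across, 25 mm high, origin under its centre; to be left alone
- cup: green cup, 80 mm across, 85 mm high, origin under its centre; to be left alone
- stapler: red and white desk sealer 150 x 50 x 72 mm, long side along its x, origin under its centre; to be left alone
- timer: round white kitchen timer with a red dial, 66 mm across, 41 mm high, origin under its centre; to be left alone

How it is judged:
By the outcome, as a careful person would: the job done as asked, in the order asked, and still so for the second after the job is handed in, with the robot touching nothing.
It also fails if it takes over 67 s, if anything falls off the work surface, if the arm or the gripper's body presses on something with over 40 N, if the wrist force passes 120 N, or if a joint passes its speed limit or range.

### The arm

A 6-joint arm with a two-finger parallel gripper is mounted at the origin on the work surface. World frame = base frame: x ahead of the robot, y to its left, z up, the work surface at z = 0. Lengths are in mm, angles in rad, forces in N, time in s.
With the tool pointing down it reaches from about 350 to 975 mm from the base axis. Payload 7.1 kg.
Tool frame: the origin (TCP) lies at the very end of the fingers, on their centre line; the grasp point (between the pads) lies 19 mm behind it; z points along the fingers, y is the line along which they close (so a half turn about z gives the same grasp; the last joint's range is limited). The gripper opens to 88 mm and grips with 3 to 60 N. Pads are 20 mm wide; open, the fingers measure 115 mm over their backs; the gripper's body (75 mm by 178 mm) begins 61 mm behind the grasp point.
Start: joints at [1.105, 0.423, 1.63, -0, 1.089, -0.019], TCP at [270.019, 563.644, 222.675] pointing down, gripper open.
Joint ranges: [-3, 3], [-0.9, 2.11], [0.09, 2.58], [-1.31, 4.45], [0.11, 2.69], [-2.54, 2.54]. Speed limits (rad/s): [2.39, 2.39, 3.01, 3.14, 3.14, 3.14].

### API

Orientations are given as a rotation vector (axis times angle).
In Python, from workcell import sensors, imaging, close_job gives the robot as it stands. The module is installed in compiled form; this text tells all that it offers.
- The arm moves only by the tool servo_tool, never from a script. Its argument "steps" is a list of rows, each a list of 3 entries, a list of its own where there are three numbers: the shift along the world's x, y, z in m, then the turn, a rotation vector about the world's x, y, z in degrees, then the opening, from -1 (shut) to 1 (fully open). A call has exactly 8 rows; each row shifts and turns the commanded pose from where the row before left it; what a row does not reach is not made up. A row lasts 1/12 s, in which the tool goes at most 41.7 mm and 7.16 degrees, less where a joint would pass 70% of its speed; a pose out of reach is approached as far as the arm can. A call is refused whole if a number of a shift passes 0.0417 or a number of a turn 7.16, either way. A call with a gripper value outside its range is refused whole. The fingers move at their own pace and stop on an object; the grip force is fixed at half the most. Time passes only in rows, so rows that do not move let the fingers close, or fill a call up. It gives the time, the measured TCP pose, the force, the opening and the grip force at its end, in the units of the state.
- sensors.get_obs(): the state, without advancing time (a new reading comes with each control period).
- imaging.get_image(name): name is "scene" or "side" or "wrist"; returns a dict with "color" (384x512x3 uint8, blue, green, red), "range_z" (384x512 float32, mm along the optical axis (not along the pixel's ray), 0 where there is no reading), "vertical_fov" (degrees; the focal length in pixels is half the picture's height over the tangent of half this angle, whatever the lens; pixels are square), "cx", "cy" (the principal point, pixels), "rvec" (rotation vector, rad) and "tvec" (3), from world to camera coordinates, as OpenCV has them; the wrist camera has in their place "tool_from_camera" (4x4, takes a point from camera to tool coordinates, whose origin is the TCP and whose axes are the flange's). Camera axes: x right, y down, z forward; pixel columns grow to the right and rows downward; lengths in mm; the calibration is good to about 2 mm. A picture is of the moment at which its call begins: read the wrist's pose just before it.
- close_job(): hands the job in; it is judged then, once.
The state is a dict: "t": time; "qpos": joint angles; "qvel": joint speeds; "joint_torque": joint torques, N m; "ee_pos": TCP position; "orientation": TCP orientation; "ft_force": force on the tool from outside, world axes, zero at the start; "moment": the same for the moment, N m; "width": finger opening in mm; "grasp_force": force on a finger pad.
Only numpy, scipy, OpenCV 4.12 (cv2) and the standard library are available. Lean on these libraries where they do the work, as an engineer would, in place of code of your own. Each camera call takes 0.05 s, during which the arm holds its last target. There are 200 camera calls.

## Working session

There is one attempt and no reset: what is moved stays moved. The work goes in short steps, Python scripts to look and compute and a tool call to move; the robot and the scene stay as the last step left them, time stands still between calls to the robot, and variables do not carry over. Pictures are saved under pics/ and viewed, at most 10 in all, crops included, and the job is handed in when it is done.

Besides the shell and the picture viewer there is one more tool, called after ">>>" as name(argument=value, ...), one argument or row to a line, values as JSON. servo_tool: Moves the arm, as the interface text tells. Its arguments: {"type":"object","properties":{"steps":{"type":"array"}},"required":["steps"]}

```bash
mkdir -p pics; cat > h.py <<'E'
import numpy as np, cv2
from scipy.spatial.transform import Rotation as R
from workcell import sensors, imaging
def grab(name):
    o=sensors.get_obs(); im=imaging.get_image(name); h,w=im["color"].shape[:2]
    f=h/2/np.tan(np.radians(im["vertical_fov"])/2)
    v,u=np.mgrid[:h,:w]; z=im["range_z"]
    P=np.stack([(u-im["cx"])/f*z,(v-im["cy"])/f*z,z],-1)
    if "rvec" in im:
        M=R.from_rotvec(np.ravel(im["rvec"])).as_matrix(); W=(P-np.ravel(im["tvec"]))@M
    else:
        T=np.array(im["tool_from_camera"]); W=P@T[:3,:3].T+T[:3,3]
        W=W@R.from_rotvec(o["orientation"]).as_matrix().T+np.array(o["ee_pos"])
    W[z==0]=np.nan
    return im["color"],W
E
python3 - <<'E'
from h import *
for n in ("scene","side"):
    c,W=grab(n); cv2.imwrite(f"pics/{n}0.png",cv2.resize(c,(800,600))); np.savez(f"{n}0.npz",c=c,W=W)
print(sensors.get_obs())
E
```

```text
{'t': 0.1, 'qpos': array([ 1.10498657e+00,  4.23777402e-01,  1.63060093e+00, -1.18625052e-05,
        1.08860783e+00, -1.90083151e-02]), 'qvel': array([-1.50510896e-03,  8.11301012e-05, -9.05397285e-04,  1.04662918e-03,
        1.87239339e-04, -2.22396101e-03]), 'joint_torque': array([-1.20236906e-03, -5.45615387e+01, -2.74325645e+01,  6.44520507e-02,
        1.87955640e-02, -5.49627919e-05]), 'ee_pos': array([269.81063786, 563.20443705, 221.97629711]), 'orientation': array([-6.95930322e-01, -3.06320801e+00,  2.12866600e-03]), 'ft_force': array([-0.41741489, -0.11755053,  0.81230753]), 'moment': array([ 0.03069204,  0.03074028, -0.01975661]), 'grasp_force': 0.0, 'width': 88.11972837261634}
```

View pics/scene0.png

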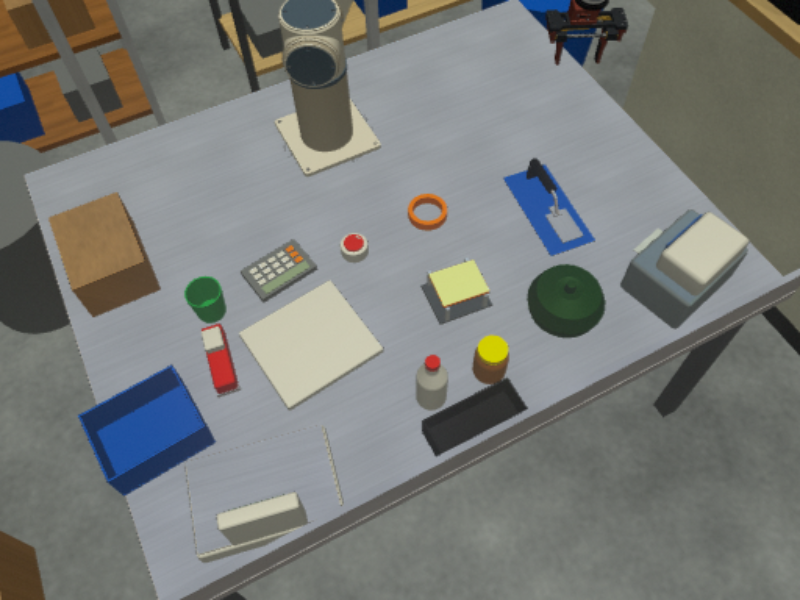

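View pics/side0.png

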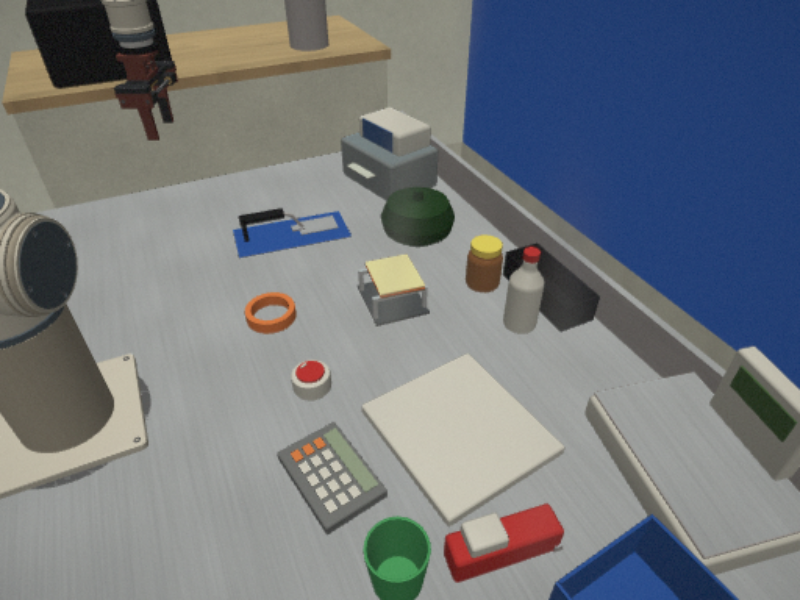

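The scene view shows the mat with the turner at about (550,210), the patty on its rack at (458,290) and the board at (310,342). The side view shows the same layout. Next I'll measure them from the depth data.

```bash
python3 - <<'E'
from h import *
def rect(n,m,W):
    p=W[m][:,:2].astype(np.float32); 
    r=cv2.minAreaRect(p); print(n,len(p),"c",np.round(r[0],1),"sz",np.round(r[1],1),"ang",round(r[2],1),"mean",np.round(W[m].mean(0),1))
for cam,boxes in (("scene",dict(mat=(500,150,600,260),patty=(420,255,495,310),rack=(415,255,500,325),board=(235,280,385,408),pumpkin=(520,260,610,340),tape=(400,190,455,235),timer=(335,230,372,262),bottle=(410,350,450,412),jar=(470,330,512,385),calc=(238,238,320,302),handle=(515,150,575,230))),
 ("side",dict(mat=(225,200,360,260),patty=(355,250,432,300),rack=(350,250,435,325),board=(358,350,566,520),pumpkin=(375,180,460,250),tape=(240,290,300,335),timer=(288,355,335,400),bottle=(500,245,545,335),jar=(463,235,503,292),calc=(275,420,390,530),handle=(230,200,310,245)))):
    d=np.load(cam+"0.npz"); c=d["c"].astype(int); W=d["W"]; z=W[...,2]
    hsv=cv2.cvtColor(d["c"],cv2.COLOR_BGR2HSV)
    for n,(a,b,e,f) in boxes.items():
        m=np.zeros(z.shape,bool); m[int(b*.64):int(f*.64),int(a*.64):int(e*.64)]=1
        m&=np.isfinite(z)
        if n=="mat": m&=(hsv[...,1]>150)&(hsv[...,0]>100)&(hsv[...,0]<130)&(z<12)
        elif n=="patty": m&=(z>62)&(z<75)
        elif n=="rack": m&=(z>2.5)&(z<62)&(hsv[...,2]<130)
        elif n=="board": m&=(z>14)&(z<26)
        elif n=="handle": m&=(z>45)&(z<70)
        else: m&=(z>12)
        # erode flying pixels
        m=cv2.morphologyEx(m.astype(np.uint8),cv2.MORPH_OPEN,np.ones((2,2)))>0
        if m.sum()>5: rect(cam+" "+n,m,W)
        if n=="patty": 
            k=cv2.erode(m.astype(np.uint8),np.ones((3,3)))>0; print("   z",np.median(z[k]))
        if n=="handle" and m.sum()>5:
            p=W[m]; q=p-p.mean(0); print("   dir",np.round(np.linalg.svd(q)[2][0],3),"zq",np.percentile(p[:,2],[5,50,95]))
    # blade: grey on mat
    a,b,e,f=boxes["mat"]; m=np.zeros(z.shape,bool); m[int(b*.64):int(f*.64),int(a*.64):int(e*.64)]=1
    print(cam,"table z",np.nanmedian(z[150:250,150:350]))
E
```

```text
scene mat 1072 c [491.2 381.1] sz [111.9 260.6] ang 81.0 mean [nan nan nan]
scene patty 654 c [612.9  89.6] sz [ 72.1 179.1] ang 33.1 mean [nan nan nan]
   z 66.99584951881005
scene rack 283 c [627.6  35.5] sz [142.3  94.7] ang 43.0 mean [nan nan nan]
scene board 3840 c [ 564.6 -341.3] sz [350.4 240.8] ang 35.5 mean [nan nan nan]
scene pumpkin 1804 c [731.7 262.5] sz [168.  166.2] ang 49.5 mean [nan nan nan]
scene tape 247 c [364.  111.5] sz [91.5 93.4] ang 46.1 mean [nan nan nan]
scene timer 258 c [384.3 -93.6] sz [69.3 60. ] ang 78.4 mean [nan nan nan]
scene bottle 576 c [ 776.4 -101.8] sz [ 65.2 134.6] ang 58.9 mean [nan nan nan]
scene jar 576 c [789.7  31.5] sz [ 72.9 131.3] ang 56.2 mean [nan nan nan]
scene calc 995 c [ 357.5 -250.9] sz [200.1 134.4] ang 43.4 mean [nan nan nan]
scene handle 160 c [412.6 402.4] sz [ 46.9 163.3] ang 65.6 mean [nan nan nan]Traceback (most recent call last):
  File "<stdin>", line 24, in <module>
    u, s, vh = gufunc(a, signature=signature)
               ~~~~~~^^^^^^^^^^^^^^^^^^^^^^^^
    raise LinAlgError("SVD did not converge")
numpy.linalg.LinAlgError: SVD did not converge
```

```bash
python3 - <<'E'
from h import *
def rect(n,m,W):
    p=W[m]; r=cv2.minAreaRect(p[:,:2].astype(np.float32)); print(n,len(p),"c",np.round(r[0],1),"sz",np.round(r[1],1),"ang",round(r[2],1),"med",np.round(np.median(p,0),1))
B=dict(scene=dict(mat=(500,150,600,260),patty=(420,255,495,310),board=(235,280,385,408),blade=(500,150,600,260),handle=(515,150,575,230)),
 side=dict(mat=(225,200,360,260),patty=(355,250,432,300),board=(358,350,566,520),blade=(225,200,360,260),handle=(230,200,310,245)))
for cam,boxes in B.items():
    d=np.load(cam+"0.npz"); W=d["W"]; z=W[...,2]
    hsv=cv2.cvtColor(d["c"],cv2.COLOR_BGR2HSV); H,S,V=[hsv[...,i].astype(int) for i in range(3)]
    for n,(a,b,e,f) in boxes.items():
        m=np.zeros(z.shape,bool); m[int(b*.64):int(f*.64),int(a*.64):int(e*.64)]=1
        m&=np.isfinite(z)
        if n=="mat": m&=(S>150)&(H>100)&(H<130)&(z<12)
        elif n=="patty": m&=(z>58)&(z<75)&(S>70)&(H<40)
        elif n=="board": m&=(z>14)&(z<26)&(V>170)
        elif n=="handle": m&=(z>45)&(z<75)&(V<70)
        elif n=="blade": m&=(z>-3)&(z<15)&(S<90)&(V>90)
        l,lab,st,_=cv2.connectedComponentsWithStats(m.astype(np.uint8),connectivity=4)
        if n!="blade": m=lab==1+np.argmax(st[1:,4])
        else:
            k=1+np.argmax(st[1:,4]*1.0); 
            print([(tuple(st[i]),np.round(np.median(W[lab==i],0),0)) for i in range(1,l) if st[i,4]>25]); continue
        rect(cam+" "+n,m,W)
        if n=="handle": p=W[m]; q=p-p.mean(0); print("   dir",np.round(np.linalg.svd(q,full_matrices=False)[2][0],3),np.percentile(p[:,2],[5,50,95]))
E
```

```text
scene mat 1088 c [485.  380.3] sz [120.7 260.4] ang 83.7 med [477.6 363.1   3. ]
scene patty 703 c [602.7  55.3] sz [109.5  94.2] ang 82.7 med [605.   54.5  66.6]
scene board 3646 c [ 556.3 -287.5] sz [220.8 238.6] ang 7.3 med [ 560.8 -291.5   19.5]
[((np.int32(320), np.int32(96), np.int32(64), np.int32(55), np.int32(1231)), array([412., 475.,   1.])), ((np.int32(320), np.int32(115), np.int32(8), np.int32(14), np.int32(60)), array([391., 315.,   1.])), ((np.int32(320), np.int32(125), np.int32(64), np.int32(41), np.int32(881)), array([542., 290.,   1.])), ((np.int32(350), np.int32(132), np.int32(23), np.int32(24), np.int32(289)), array([547., 384.,   6.]))]
scene handle 132 c [428.5 392.4] sz [ 24.  102.3] ang 86.9 med [426.6 390.5  61.2]
   dir [ 0.997 -0.082 -0.001] [51.19080573 61.18279457 67.44506583]
side mat 869 c [483.2 376.5] sz [121.4 256.6] ang 82.7 med [449.2 363.1   1.3]
side patty 665 c [599.5  49.9] sz [110.1  89.3] ang 82.3 med [597.2  44.   65.5]
side board 7126 c [ 553.1 -291.7] sz [219.2 237.7] ang 7.8 med [ 545.5 -307.9   19. ]
[((np.int32(144), np.int32(128), np.int32(86), np.int32(38), np.int32(1379)), array([519., 385.,  -1.])), ((np.int32(186), np.int32(138), np.int32(30), np.int32(12), np.int32(220)), array([544., 380.,   4.]))]
side handle 172 c [422.3 389. ] sz [21.6 98.2] ang 84.4 med [420.6 385.7  57.3]
   dir [-0.996  0.084  0.016] [46.8605181  57.25800734 63.56574731]
```

>>> servo_tool(
  steps=[
    [[0.018, -0.022, 0], [0, 0, 2.6], 1],
    [[0.018, -0.022, 0], [0, 0, 2.6], 1],
    [[0.018, -0.022, 0], [0, 0, 2.6], 1],
    [[0.018, -0.022, 0], [0, 0, 2.6], 1],
    [[0.018, -0.022, 0], [0, 0, 2.6], 1],
    [[0.018, -0.022, 0], [0, 0, 2.6], 1],
    [[0.018, -0.022, 0], [0, 0, 2.6], 1],
    [[0.018, -0.022, 0], [0, 0, 2.6], 1],
  ],
)

```text
t: 0.77
ee_pos: [414.5, 386.3, 222.4]
orientation: [-0.128, -3.139, 0.001]
ft_force: [0.7, 0.3, 0.3]
width: 87.9
grasp_force: 0.0
```

```bash
echo 'from h import *
import json
o=sensors.get_obs(); open("log.jsonl","a").write(json.dumps([list(map(float,o[k])) for k in ("qpos","ee_pos","orientation")])+"\n")' > lg.py; python3 lg.py
```

>>> servo_tool(
  steps=[
    [[0, 0, 0], [-0.33, -3.75, 0], 1],
    [[0, 0, 0], [-0.33, -3.75, 0], 1],
    [[0, 0, 0], [-0.33, -3.75, 0], 1],
    [[0, 0, 0], [-0.33, -3.75, 0], 1],
    [[0, 0, 0], [-0.33, -3.75, 0], 1],
    [[0, 0, 0], [-0.33, -3.75, 0], 1],
    [[0, 0, 0], [-0.33, -3.75, 0], 1],
    [[0, 0, 0], [-0.33, -3.75, 0], 1],
  ],
)

```text
t: 1.43
ee_pos: [413.8, 387.7, 222.8]
orientation: [0.109, 2.611, -0.031]
ft_force: [0.3, 0.5, -0.6]
width: 88.0
grasp_force: 0.0
```

```bash
python3 lg.py; cat log.jsonl; python3 - <<'E'
from h import *
o=sensors.get_obs(); print(R.from_rotvec(o["orientation"]).as_matrix().round(3))
c,W=grab("wrist"); cv2.imwrite("pics/w1.png",c); np.savez("w1.npz",c=c,W=W)
E
```

```text
[[0.7292166881569416, 0.33868112262748956, 1.760759095572655, -4.120314504580637e-05, 1.0427987108966252, -0.7601337785495403], [414.51953292523, 386.3199192165778, 222.38227571592705], [-0.1278490217456697, -3.1385504511659894, 0.0007466768262580009]]
[[0.973815010454893, 0.26734352357825625, 1.9838707583518773, -0.7058961900276162, 0.7450821999830692, -0.018623603748654217], [413.84100526521496, 387.7347455567667, 222.81301561159367], [0.10911467598209637, 2.611057466334368, -0.03112834395542483]]
[[-0.861  0.084  0.502]
 [ 0.072  0.996 -0.043]
 [-0.504 -0.001 -0.864]]
```

View pics/w1.png

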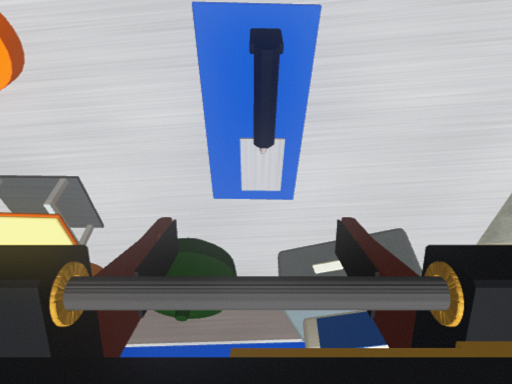

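The wrist view shows the turner on the mat, handle from (266,40) to (264,147) and blade at (262,165). I'll fit the arm's kinematics next so I can plan the flip.

```bash
cat > kin.py <<'E'
import numpy as np, json
from scipy.optimize import least_squares
from scipy.spatial.transform import Rotation as R
Rz=lambda a:R.from_euler('z',a).as_matrix(); Ry=lambda a:R.from_euler('y',a).as_matrix()
def rot(q): return Rz(q[0])@Ry(q[1]+q[2])@Rz(q[3])@Ry(q[4])@Rz(q[5])
def fk(q,P):
    a1,d1,L2,a3,L3,d6=P; r=rot(q)
    return Rz(q[0])@(np.array([a1,0,d1])+Ry(q[1])@[0,0,L2]+Ry(q[1]+q[2])@[a3,0,L3])+r[:,2]*d6, r
D=[json.loads(l) for l in open("log.jsonl")]
D.append([[1.10498657,.423777402,1.63060093,0,1.08860783,-.0190083151],[269.81,563.2,221.98],[-.69593,-3.0632,.00213]])
D=[[np.array(x) for x in d] for d in D]
P0=np.array([0,350,420,0,450,300.])
P=least_squares(lambda P:np.concatenate([fk(d[0],P)[0]-d[1] for d in D]+[(P-P0)*.001]),P0).x
S=[rot(d[0]).T@R.from_rotvec(d[2]).as_matrix() for d in D]; F=R.from_matrix(S).mean().as_matrix()
LO=np.array([-3,-.9,.09,-1.31,.11,-2.54]); HI=np.array([3,2.11,2.58,4.45,2.69,2.54])
def ik(p,Rt,q0):
    def e(q):
        x,r=fk(q,P); return np.r_[(x-p)/100,R.from_matrix((r@F).T@Rt).as_rotvec()*2]
    s=least_squares(e,np.clip(q0,LO+1e-3,HI-1e-3),bounds=(LO,HI),x_scale=1.); return s.x,np.linalg.norm(s.fun)
E
python3 - <<'E'
from kin import *
print(P.round(1)); print(F.round(3))
for d in D: print((fk(d[0],P)[0]-d[1]).round(1), (R.from_matrix(rot(d[0])@F).inv()*R.from_rotvec(d[2])).magnitude()*57)
E
```

```text
[ 13.5 223.6 580.2  46.7 445.1 282.9]
[[ 0. -1.  0.]
 [ 1.  0. -0.]
 [ 0.  0.  1.]]
[ 8.2 -8.6  0.8] 0.00011677270267876248
[ 0.  -0.2 -0.2] 0.00011677270266269435
[10.5 -5.6 -0.6] 0.00023354540531289925
```

```bash
python3 - <<'E'
from kin import *
def f2(q,P):
    b,c,e,g=P[6:]; r=rot(q); x=fk(q,P[:6])[0]; A=Rz(q[0])@Ry(q[1]+q[2])@Rz(q[3])
    return x+Rz(q[0])@[0,b,0]+A@[e,c,0]+ (A@Ry(q[4]))@[g,0,0]
P0=np.array([0,300,450,0,450,280.,0,0,0,0])
for mask in ([0,1,0,0],[1,0,0,0],[0,0,1,0],[0,0,0,1],[1,1,0,0],[0,1,0,1],[1,0,1,0]):
    w=np.r_[[.001]*6,[.001 if m else 10 for m in mask]]
    s=least_squares(lambda P:np.concatenate([f2(d[0],P)-d[1] for d in D]+[(P-P0)*w]),P0)
    print(mask,s.x.round(1),np.abs(np.concatenate([f2(d[0],s.x)-d[1] for d in D])).max().round(2))
E
```

```text
[0, 1, 0, 0] [ 35.3 260.5 572.   63.2 433.  303.5   0.   11.9  -0.   -0. ] 1.13
[1, 0, 0, 0] [  0.  312.5 563.   77.5 484.9 309.6  11.9   0.    0.    0. ] 0.0
[0, 0, 1, 0] [ 2.690e+01  4.246e+02  5.395e+02  1.734e+02  4.892e+02  3.586e+02
  2.000e-01  2.000e-01 -5.090e+01 -0.000e+00] 10.21
[0, 0, 0, 1] [-4.280e+01  2.919e+02  5.735e+02  5.760e+01  4.827e+02  3.173e+02
  2.000e-01  2.000e-01  0.000e+00 -3.120e+01] 10.22
[1, 1, 0, 0] [1.000e-01 3.125e+02 5.630e+02 7.750e+01 4.849e+02 3.096e+02 1.190e+01
 0.000e+00 0.000e+00 0.000e+00] 0.0
[0, 1, 0, 1] [-44.9 354.4 563.1  77.6 485.6 351.2   0.   11.9   0.  -44.3] 0.01
[1, 0, 1, 0] [-1.000e-01  3.109e+02  5.633e+02  7.650e+01  4.846e+02  3.090e+02
  1.190e+01 -0.000e+00  4.000e-01 -0.000e+00] 0.01
```

```bash
cat >> kin.py <<'E'
P=np.array([0,312.5,563,77.5,484.9,309.6]); _fk=fk
def fk(q,P=P):
    x,r=_fk(q,P); return x+Rz(q[0])@[0,11.9,0],r
def toolR(psi,phi,al=0):
    t=phi+al; h=np.array([np.cos(psi),np.sin(psi),0]); u=np.array([0,0,1.])
    z=np.cos(t)*h-np.sin(t)*u; y=np.array([-np.sin(psi),np.cos(psi),0]); return np.c_[np.cross(y,z),y,z]
def tcp(grip,psi,phi,al=0,s=0):
    "grip=grip point of turner; s: grasp behind grip point"
    h=np.array([np.cos(psi),np.sin(psi),0]); u=np.array([0,0,1.]); T=toolR(psi,phi,al)
    return grip-s*(np.cos(al)*h-np.sin(al)*u)+19*T[:,2],T
def gripE(E,psi,al,dl=8):
    h=np.array([np.cos(psi),np.sin(psi),0]); u=np.array([0,0,1.])
    return E+(155+dl)*(-np.cos(al)*h+np.sin(al)*u)+47.5*(np.sin(al)*h+np.cos(al)*u)
def ikb(p,T,q0=None):
    "best of seeds"
    b=None
    for q in ([q0] if q0 is not None else [])+[[np.arctan2(p[1],p[0]),.3,1.8,a,1.,c] for a in (0,-.7,.8,2.5) for c in (-1.5,0,1.5)]:
        x,e=ik(p,T,np.array(q))
        if e<1e-3: return x,e
        if b is None or e<b[1]: b=(x,e)
    return b
E
python3 - <<'E'
from kin import *
r=np.radians
print([round(float(np.abs(fk(d[0])[0]-d[1]).max()),2) for d in D])
for phi in (40,50,60,70):
    x,e=ikb(*tcp(np.array([440,389.5,53]),r(-5),r(phi))); print(phi,"mat",round(e,3),x.round(2))
    for k in (-130,0):
        h=np.array([np.cos(r(-7.5)),np.sin(r(-7.5)),0]); g=np.array([601,52,103])+h*(k-118); x,e=ikb(*tcp(g,r(-7.5),r(phi))); print("   rack",k,round(e,3),x.round(2))
    for psi in (-90,-60,-30,0):
        h=np.array([np.cos(r(psi)),np.sin(r(psi)),0]); E=np.array([555,-289.5,24])-45*h; q=None; o=[]
        for al in range(0,121,10):
            x,e=ikb(*tcp(gripE(E,r(psi),r(al)),r(psi),r(phi),r(al)),q); o.append(e<2e-3)
            if e<2e-3: 
                if q is not None and np.abs(x-q).max()>.6: o[-1]='J'
                q=x
        print("   flip",psi,"".join('J' if a=='J' else '.X'[not a] for a in o),q.round(2) if q is not None else "")
E
```

```text
[0.05, 0.04, 0.05]
40 mat 0.103 [1.04 0.76 2.1  4.45 0.78 1.25]
   rack -130 0.273 [0.71 0.59 2.58 4.1  0.85 1.51]
   rack 0 0.0 [0.31 0.59 2.46 3.62 0.79 1.52]
   flip -90 ............. [-0.87  1.07  1.11  0.72  1.97 -0.96]
   flip -60 XX.J......... [-0.69  1.22  0.77  0.45  2.3  -1.13]
   flip -30 X.XJ......... [-0.51  1.29  0.6   0.02  2.47 -1.55]
   flip 0 ..XXJ........ [-0.32  1.24  0.72 -0.43  2.34 -1.99]
50 mat 0.151 [ 0.98  0.67  2.   -1.31  0.61  0.69]
   rack -130 0.119 [0.53 0.43 2.58 3.99 0.57 1.37]
   rack 0 0.0 [0.26 0.47 2.4  3.73 0.46 1.34]
   flip -90 ............. [-0.88  1.15  1.06  0.81  2.1  -0.94]
   flip -60 X.J.......... [-0.7   1.3   0.69  0.56  2.45 -1.06]
   flip -30 ..J.......... [-0.51  1.38  0.51  0.03  2.65 -1.54]
   flip 0 ..XJ......... [-0.32  1.32  0.64 -0.53  2.49 -2.07]
60 mat 0.0 [ 0.91  0.63  2.01 -1.16  0.48  0.48]
   rack -130 0.0 [0.4  0.34 2.55 4.05 0.33 1.16]
   rack 0 0.0 [0.21 0.41 2.31 4.29 0.19 0.74]
   flip -90 ............. [-0.88  1.22  1.02  0.92  2.22 -0.9 ]
   flip -60 X............ [-0.7   1.38  0.64  0.7   2.59 -0.95]
   flip -30 .XJ.........X [-0.51  1.31  0.64  0.03  2.6  -1.54]
   flip 0 .XJ.......... [-0.32  1.4   0.58 -0.68  2.63 -2.19]
70 mat 0.0 [ 0.84  0.61  1.95 -0.67  0.46 -0.05]
   rack -130 0.0 [ 0.32  0.28  2.46 -1.07  0.17 -0.08]
   rack 0 0.0 [ 0.18  0.39  2.22 -0.48  0.22 -0.81]
   flip -90 ............. [-0.88  1.29  0.99  1.04  2.33 -0.85]
   flip -60 .J..........X [-0.69  1.31  0.75  0.67  2.55 -0.99]
   flip -30 X..........XX [-0.51  1.24  0.76  0.03  2.54 -1.55]
   flip 0 XX..........X [-0.32  1.33  0.7  -0.64  2.58 -2.14]
```

```bash
python3 - <<'E'
from kin import *
r=np.radians
hv=lambda p:np.array([np.cos(r(p)),np.sin(r(p)),0])
q0=D[1][0]
for phi in (65,70,75,80):
  for psiF in (-82.5,-100):
    rk=lambda k,z:np.array([601,52,z])+hv(-7.5)*(k-118.)
    E=np.array([555,-289.5,24])-45*hv(psiF)
    K=[((440,389.5,120),-5,0,"premat"),((440,389.5,53),-5,0,"mat"),((440,389.5,130),-5,0,"lift"),(rk(-130,130),-7.5,0,"r1"),(rk(-130,95),-7.5,0,"r2"),(rk(0,95),-7.5,0,"in"),(rk(0,150),-7.5,0,"up"),(gripE(E+[0,0,60],r(psiF),0),psiF,0,"ovb")]
    K+=[(gripE(E,r(psiF),r(a)),psiF,a,f"f{a}") for a in range(0,113,7)]
    q=q0.copy();pg,pp,pa=None,None,None; print("phi",phi,psiF)
    for g,p,a,n in K:
        g=np.array(g,float); N=12 if n[0]!='f' else 1
        if pg is None or n[0]=='f': N=1
        m5=9;mj=0;me=0
        for i in range(1,N+1):
            t=i/N
            gg,pp_,aa=(g,p,a) if N==1 else (pg+(g-pg)*t,pp+(p-pp)*t,a)
            x,e=ikb(*tcp(gg,r(pp_),r(phi),r(aa)),q) if pg is None else ik(*tcp(gg,r(pp_),r(phi),r(aa)),q)
            me=max(me,e);m5=min(m5,x[4]);mj=max(mj,np.abs(x-q).max());q=x
        pg,pp,pa=g,p,a
        if n[0]!='f' or n in('f0','f56','f91','f98','f105','f112'): print("  ",n,"err%.3f q5min%.2f maxstep%.2f"%(me,m5,mj),q.round(2))
E
```

```text
phi 65 -82.5
   premat err0.000 q5min0.54 maxstep0.22 [ 0.88  0.49  1.97 -0.74  0.54  0.01]
   mat err0.000 q5min0.45 maxstep0.02 [ 0.88  0.62  1.98 -0.92  0.45  0.22]
   lift err0.000 q5min0.46 maxstep0.02 [ 0.88  0.47  1.97 -0.71  0.56 -0.02]
   r1 err0.000 q5min0.21 maxstep0.08 [ 0.36  0.2   2.49 -1.29  0.21  0.17]
   r2 err0.139 q5min0.19 maxstep0.02 [ 0.35  0.3   2.46 -1.31  0.19  0.19]
   in err0.129 q5min0.14 maxstep0.04 [ 0.19  0.42  2.27 -1.28  0.14  0.  ]
   up err0.000 q5min0.15 maxstep0.09 [ 0.19  0.28  2.25 -0.6   0.24 -0.69]
   ovb err0.000 q5min0.28 maxstep0.19 [ 0.05  0.47  1.96 -0.64  0.78  0.4 ]
   f0 err0.000 q5min0.68 maxstep0.12 [ 0.05  0.58  1.97 -0.73  0.68  0.52]
   f56 err0.000 q5min1.33 maxstep0.13 [-0.56  0.58  1.61  0.42  1.33 -0.88]
   f91 err0.000 q5min1.94 maxstep0.12 [-0.77  0.94  1.23  0.65  1.94 -0.99]
   f98 err0.000 q5min2.05 maxstep0.11 [-0.8   1.03  1.15  0.71  2.05 -0.98]
   f105 err0.000 q5min2.16 maxstep0.11 [-0.81  1.11  1.07  0.77  2.16 -0.96]
   f112 err0.000 q5min2.26 maxstep0.10 [-0.83  1.2   0.99  0.84  2.26 -0.92]
phi 65 -100
   premat 
[... 6819 characters left out ...]
0.21  0.31 -0.99]
   in err0.000 q5min0.32 maxstep0.02 [ 0.14  0.42  2.12 -0.11  0.43 -1.2 ]
   up err0.000 q5min0.44 maxstep0.01 [ 0.14  0.31  2.1  -0.09  0.57 -1.23]
   ovb err0.000 q5min0.58 maxstep0.14 [-0.08  0.54  1.76 -0.23  0.88  0.24]
   f0 err0.000 q5min0.77 maxstep0.11 [-0.08  0.63  1.77 -0.25  0.77  0.28]
   f56 err0.000 q5min1.38 maxstep0.11 [-0.66  0.66  1.6   0.7   1.38 -0.81]
   f91 err0.000 q5min1.93 maxstep0.10 [-0.87  0.99  1.35  0.94  1.93 -0.94]
   f98 err0.000 q5min2.03 maxstep0.10 [-0.89  1.06  1.29  1.    2.03 -0.93]
   f105 err0.000 q5min2.12 maxstep0.10 [-0.91  1.14  1.23  1.06  2.12 -0.92]
   f112 err0.000 q5min2.22 maxstep0.09 [-0.92  1.22  1.18  1.12  2.22 -0.9 ]
```

```bash
python3 - <<'E'
from h import *
from kin import tcp
d=np.load("w1.npz"); c=d["c"];W=d["W"];z=W[...,2]
m=np.zeros(z.shape,bool); m[20:200,190:330]=1; m&=np.isfinite(z)
V=c.max(-1)
def st(n,k):
    p=W[k]; r=cv2.minAreaRect(p[:,:2].astype(np.float32)); q=p-p.mean(0); v=np.linalg.svd(q,full_matrices=False)[2][0]
    print(n,k.sum(),np.round(r[0],1),np.round(r[1],1),round(r[2],1),"mean",p.mean(0).round(1),"dir",v.round(3),"z",np.percentile(p[:,2],[5,50,95]).round(1))
k=m&(V<70)&(z>54)&(z<75); st("handle top",k)
hsv=cv2.cvtColor(c,cv2.COLOR_BGR2HSV)
k=m&(hsv[...,1]<80)&(V>120)&(z>-5)&(z<15); k[:130]=0
n,l,s,_=cv2.connectedComponentsWithStats(k.astype(np.uint8),connectivity=4)
st("blade",l==l[175,262])
k=m&(hsv[...,0]>100)&(hsv[...,0]<130)&(hsv[...,1]>150)&(z<12); st("mat",k)
E
```

```text
handle top 2152 [422.4 396.2] [21.2 99.8] 85.0 mean [414.  396.5  62.6] dir [ 0.995 -0.094  0.013] z [58.9 63.3 65.1]
blade 1960 [547.4 384.2] [56.1 91.7] 84.6 mean [546.9 384.1   5.8] dir [ 0.999 -0.046 -0.002] z [4.8 5.8 6.9]
mat 13077 [489.4 379.4] [118.6 245.9] 84.1 mean [454.5 378.7   3.3] dir [ 0.989 -0.147 -0.   ] z [2.2 3.3 4.5]
```

>>> servo_tool(
  steps=[
    [[0.0048, 0.0005, -0.014], [0.17, 1.87, -0.05], 1],
    [[0.0048, 0.0005, -0.014], [0.17, 1.87, -0.05], 1],
    [[0.0048, 0.0005, -0.014], [0.17, 1.87, -0.05], 1],
    [[0.0048, 0.0005, -0.014], [0.17, 1.87, -0.05], 1],
    [[0.0048, 0.0005, -0.014], [0.17, 1.87, -0.05], 1],
    [[0.0048, 0.0005, -0.014], [0.17, 1.87, -0.05], 1],
    [[0.0048, 0.0005, -0.014], [0.17, 1.87, -0.05], 1],
    [[0.0048, 0.0005, -0.014], [0.17, 1.87, -0.05], 1],
  ],
)

```text
t: 2.15
ee_pos: [452.8, 391.7, 109.9]
orientation: [0.131, 2.878, -0.018]
ft_force: [0.2, -0.6, 1.0]
width: 87.8
grasp_force: 0.0
```

>>> servo_tool(
  steps=[
    [[0, 0, -0.0105], [0, 0, 0], 1],
    [[0, 0, -0.0105], [0, 0, 0], 1],
    [[0, 0, -0.0105], [0, 0, 0], 1],
    [[0, 0, -0.0105], [0, 0, 0], 1],
    [[0, 0, -0.0105], [0, 0, 0], 1],
    [[0, 0, -0.0105], [0, 0, 0], 1],
    [[0, 0, -0.0105], [0, 0, 0], 1],
    [[0, 0, 0], [0, 0, 0], 1],
  ],
)

```text
t: 2.82
ee_pos: [451.2, 390.8, 34.9]
orientation: [0.13, 2.878, -0.023]
ft_force: [0.8, -1.0, -0.2]
width: 87.6
grasp_force: 0.0
```

```bash
python3 lg.py; python3 - <<'E'
from h import *
from kin import *
o=sensors.get_obs(); T=R.from_rotvec(o["orientation"]).as_matrix(); print(T.round(3)); print(np.abs(fk(o["qpos"])[0]-o["ee_pos"]).max())
print("grasp pt",(o["ee_pos"]-19*T[:,2]).round(1),o["qpos"].round(2))
c,W=grab("wrist"); cv2.imwrite("pics/w2.png",c)
E
```

```text
[[-0.962  0.09   0.257]
 [ 0.086  0.996 -0.027]
 [-0.258 -0.004 -0.966]]
0.060773267356537986
grasp pt [446.4 391.3  53.2] [ 0.8   0.61  1.9  -0.44  0.5  -0.31]
```

View pics/w2.png

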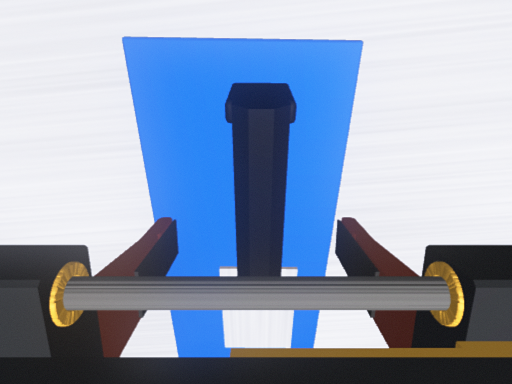

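The handle runs from (262,85) to (258,275), centred between the fingertips at (177,240) and (337,240). I'll close the gripper and lift.

>>> servo_tool(
  steps=[
    [[0, 0, 0], [0, 0, 0], -1],
    [[0, 0, 0], [0, 0, 0], -1],
    [[0, 0, 0], [0, 0, 0], -1],
    [[0, 0, 0], [0, 0, 0], -1],
    [[0, 0, 0], [0, 0, 0], -1],
    [[0, 0, 0], [0, 0, 0], -1],
    [[0, 0, 0], [0, 0, 0], -1],
    [[0, 0, 0], [0, 0, 0], -1],
  ],
)

```text
t: 3.53
ee_pos: [452.5, 391.7, 37.3]
orientation: [0.131, 2.875, -0.019]
ft_force: [-0.0, -0.3, -0.0]
width: 37.9
grasp_force: 0.0
```

>>> servo_tool(
  steps=[
    [[0, 0, 0.004], [0, 0, 0], -1],
    [[0, 0, 0.008], [0, 0, 0], -1],
    [[0, 0, 0.012], [0, 0, 0], -1],
    [[0, 0, 0.012], [0, 0, 0], -1],
    [[0, 0, 0.012], [0, 0, 0], -1],
    [[0, 0, 0.012], [0, 0, 0], -1],
    [[0, 0, 0.01], [0, 0, 0], -1],
    [[0, 0, 0.005], [0, 0, 0], -1],
  ],
)

```text
t: 4.2
ee_pos: [453.0, 392.3, 114.5]
orientation: [0.131, 2.874, -0.016]
ft_force: [-0.1, 0.3, -2.3]
width: 21.7
grasp_force: 30.0
```

```bash
python3 - <<'E'
from h import *
o=sensors.get_obs(); T=R.from_rotvec(o["orientation"]).as_matrix(); print(T.round(3),o["ee_pos"],o["width"],o["grasp_force"],o["ft_force"])
for n in ("side","scene"):
    c,W=grab(n); np.savez(n+"1.npz",c=c,W=W)
    z=W[...,2]; hsv=cv2.cvtColor(c,cv2.COLOR_BGR2HSV); 
    X,Y=W[...,0],W[...,1]
    k=(X>490)&(X<620)&(Y>335)&(Y<440)&(z>40)&(z<150)
    k=cv2.erode(k.astype(np.uint8),np.ones((2,2)))>0; k&=np.isfinite(z)
    p=W[k]; 
    if len(p)>10:
        r=cv2.minAreaRect(p[:,:2].astype(np.float32)); print(n,len(p),np.round(r[0],1),np.round(r[1],1),round(r[2],1),"z",np.percentile(p[:,2],[5,25,50,75,95]).round(1))
        b=p[p[:,0]>510]; A=np.c_[b[:,0]-547,b[:,1]-383,np.ones(len(b))]; print("plane",np.linalg.lstsq(A,b[:,2],rcond=None)[0].round(3))
c=np.load("side1.npz")["c"]; cv2.imwrite("pics/s1.png",cv2.resize(c[60:200,120:300],None,fx=4,fy=4))
E
```

```text
[[-0.961  0.091  0.261]
 [ 0.088  0.996 -0.023]
 [-0.262  0.001 -0.965]] [453.00354286 392.26736434 114.45989991] 21.68960272053394 29.990537725389004 [-0.13195432  0.34529368 -2.28459966]
side 185 [541. 379.] [53.2 97. ] 84.3 z [62.3 63.7 64.5 66.  73.7]
plane [-1.9000e-02  2.0000e-03  6.4661e+01]
scene 281 [548.8 385.8] [55.5 95.3] 88.1 z [61.3 64.2 66.6 68.9 75.9]
plane [-4.3000e-02 -6.0000e-03  6.6961e+01]
```

View pics/s1.png

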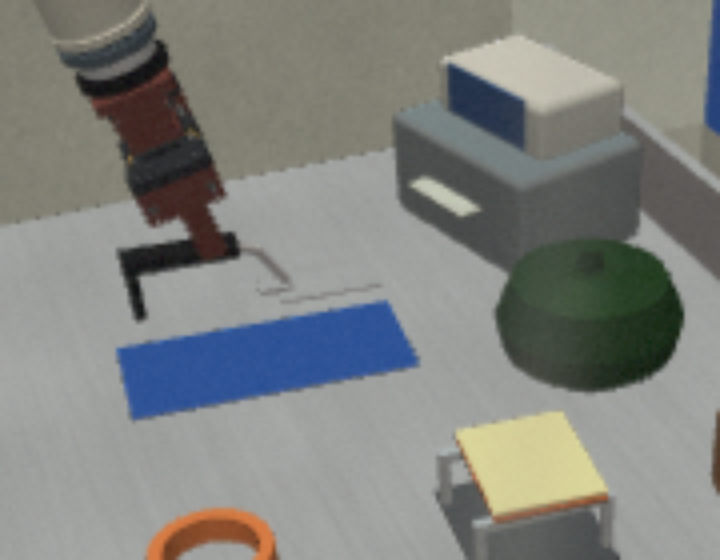

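The fingers closed partway through the lift, so they hold the handle only by their tips: blade top is at z≈65 where about 85 was expected. I'll set the turner down and grip it again.

>>> servo_tool(
  steps=[
    [[0, 0, -0.008], [0, 0, 0], -1],
    [[0, 0, -0.009], [0, 0, 0], -1],
    [[0, 0, -0.009], [0, 0, 0], -1],
    [[0, 0, -0.009], [0, 0, 0], -1],
    [[0, 0, -0.009], [0, 0, 0], -1],
    [[0, 0, -0.007], [0, 0, 0], -1],
    [[0, 0, -0.004], [0, 0, 0], -1],
    [[0, 0, -0.002], [0, 0, 0], -1],
  ],
)

```text
t: 4.97
ee_pos: [452.1, 391.2, 53.9]
orientation: [0.13, 2.877, -0.021]
ft_force: [-0.5, -0.2, -0.7]
width: 21.6
grasp_force: 30.0
```

>>> servo_tool(
  steps=[
    [[0, 0, 0], [0, 0, 0], -1],
    [[0, 0, 0], [0, 0, 0], 0],
    [[0, 0, 0], [0, 0, 0], 0],
    [[0, 0, 0], [0, 0, 0], 0],
    [[0, 0, 0], [0, 0, 0], 0],
    [[0, 0, -0.005], [0, 0, 0], 0],
    [[0, 0, -0.007], [0, 0, 0], 0],
    [[0, 0, -0.007], [0, 0, 0], 0],
  ],
)

```text
t: 5.63
ee_pos: [452.5, 391.7, 35.8]
orientation: [0.131, 2.875, -0.018]
ft_force: [-0.8, -0.6, -0.5]
width: 44.3
grasp_force: 0.0
```

```bash
python3 - <<'E'
from h import *
d=np.load("side1.npz")
c,W=grab("wrist"); z=W[...,2]; V=c.max(-1)
k=np.isfinite(z)&(V<110)&(z>40)&(z<75)&(abs(W[...,1]-395)<30)&(W[...,0]<450); k[:, :190]=0;k[:,330:]=0
p=W[k]; r=cv2.minAreaRect(p[:,:2].astype(np.float32)); print(k.sum(),r,np.percentile(p[:,2],[5,50,95]), p[p[:,2]>58].mean(0))
E
```

```text
10841 ((410.91607666015625, 394.9969787597656), (78.16300201416016, 59.98515319824219), 0.0014809947460889816) [46.64702857 63.06802663 66.4452956 ] [408.36903749 396.3659298   63.14015125]
```

>>> servo_tool(
  steps=[
    [[0, 0, 0], [0, 0, 0], -1],
    [[0, 0, 0], [0, 0, 0], -1],
    [[0, 0, 0], [0, 0, 0], -1],
    [[0, 0, 0], [0, 0, 0], -1],
    [[0, 0, 0], [0, 0, 0], -1],
    [[0, 0, 0], [0, 0, 0], -1],
    [[0, 0, 0], [0, 0, 0], -1],
    [[0, 0, 0], [0, 0, 0], -1],
  ],
)

```text
t: 6.35
ee_pos: [452.5, 391.7, 36.3]
orientation: [0.131, 2.875, -0.019]
ft_force: [0.1, -0.6, -1.5]
width: 21.7
grasp_force: 30.0
```

>>> servo_tool(
  steps=[
    [[0, 0, 0.004], [0, 0, 0], -1],
    [[0, 0, 0.008], [0, 0, 0], -1],
    [[0, 0, 0.014], [0, 0, 0], -1],
    [[0, 0, 0.018], [0, 0, 0], -1],
    [[0, 0, 0.018], [0, 0, 0], -1],
    [[0, 0, 0.018], [0, 0, 0], -1],
    [[0, 0, 0.015], [0, 0, 0], -1],
    [[0, 0, 0.008], [0, 0, 0], -1],
  ],
)

```text
t: 7.02
ee_pos: [453.1, 392.5, 142.5]
orientation: [0.131, 2.873, -0.015]
ft_force: [0.1, -0.2, -0.5]
width: 21.6
grasp_force: 30.0
```

```bash
python3 lg.py; cat > blade.py <<'E'
from h import *
import sys
from kin import *
def est():
    o=sensors.get_obs(); T=R.from_rotvec(o["orientation"]).as_matrix(); t=np.array(o["ee_pos"])
    g=t-19*T[:,2]; print("T",T.round(3).tolist(),"tcp",t.round(1),"grasp",g.round(1))
    h=np.array([T[1,1],-T[0,1],0]); h/=np.linalg.norm(h); l=np.array([-h[1],h[0],0]); b0=g+h*100
    for n in ("side","scene"):
        c,W=grab(n); z=W[...,2]; Q=W-b0; a,b=Q@h,Q@l; V=c.max(-1)
        k=np.isfinite(z)&(abs(a)<75)&(abs(b)<45)&(z>b0[2]-80)&(z<b0[2]-25)
        p=np.c_[a[k],b[k],z[k]-g[2]]; p=p[p[:,0]>-38]
        if len(p)<20: continue
        r=cv2.minAreaRect(p[:,:2].astype(np.float32)); A=np.c_[p[:,:2],np.ones(len(p))]
        for _ in range(3):
            s=np.linalg.lstsq(A,p[:,2],rcond=None)[0]; e=abs(p[:,2]-A@s); A,p=A[e<4],p[e<4]
        print(n,len(p),"ctr",np.round(r[0],1),np.round(r[1],1),round(r[2],1),"plane da,db,z",s.round(3),"a,b range",p.min(0)[:2].round(),p.max(0)[:2].round())
est()
E
python3 blade.py; python3 - <<'E'
from workcell import sensors; o=sensors.get_obs(); print(o["width"],o["grasp_force"],o["t"])
E
```

```text
T [[-0.961, 0.091, 0.262], [0.088, 0.996, -0.022], [-0.262, 0.002, -0.965]] tcp [453.1 392.5 142.5] grasp [448.2 392.9 160.8]
side 184 ctr [ 4.2 -1.6] [84.5 61. ] 2.3 plane da,db,z [-8.0000e-03 -3.0000e-03 -5.0716e+01] a,b range [-37. -34.] [45. 30.]
scene 242 ctr [4.8 1.5] [59.1 85.3] 89.7 plane da,db,z [-1.9000e-02 -3.0000e-03 -4.8139e+01] a,b range [-38. -28.] [48. 31.]
21.323083116073796 29.994141838978976 7.1167
```

>>> servo_tool(
  steps=[
    [[-0.002, -0.008, 0], [-0.1, -0.7, -0.5], -1],
    [[-0.006, -0.016, 0], [-0.05, -0.5, -0.5], -1],
    [[-0.006, -0.024, 0], [0, -0.3, -0.5], -1],
    [[-0.006, -0.024, 0], [0, 0, -0.5], -1],
    [[-0.006, -0.024, 0], [0, 0, 0], -1],
    [[-0.006, -0.024, 0], [0, 0, 0], -1],
    [[-0.006, -0.024, 0], [0, 0, 0], -1],
    [[-0.006, -0.024, 0], [0, 0, 0], -1],
  ],
)

```text
t: 7.78
ee_pos: [407.4, 222.3, 138.5]
orientation: [0.179, 2.848, -0.029]
ft_force: [0.1, 0.2, -2.0]
width: 21.7
grasp_force: 30.0
```

>>> servo_tool(
  steps=[
    [[-0.006, -0.024, 0], [0, 0, 0], -1],
    [[-0.006, -0.024, 0], [0, 0, 0], -1],
    [[-0.006, -0.024, 0], [0, 0, 0], -1],
    [[-0.006, -0.024, 0], [0, 0, 0], -1],
    [[-0.006, -0.024, 0], [0, 0, 0], -1],
    [[-0.004, -0.016, 0], [0, 0, 0], -1],
    [[-0.001, -0.006, 0], [0, 0, 0], -1],
    [[0, 0, 0], [0, 0, 0], -1],
  ],
)

```text
t: 8.45
ee_pos: [372.1, 80.2, 138.6]
orientation: [0.182, 2.848, -0.029]
ft_force: [0.4, 1.0, -0.1]
width: 22.1
grasp_force: 30.0
```

```bash
python3 blade.py; python3 - <<'E'
from h import *
c,W=grab("wrist"); cv2.imwrite("pics/w3.png",c); np.savez("w3.npz",c=c,W=W)
hsv=cv2.cvtColor(c,cv2.COLOR_BGR2HSV); z=W[...,2]
k=np.isfinite(z)&(z>58)&(z<75)&(hsv[...,1]>70)&(hsv[...,0]<40)
if k.sum()>50:
    p=W[k]; print(k.sum(),cv2.minAreaRect(p[:,:2].astype(np.float32)),p.min(0),p.max(0))
E
```

```text
T [[-0.951, 0.128, 0.281], [0.122, 0.992, -0.038], [-0.284, -0.002, -0.959]] tcp [372.1  80.2 138.6] grasp [366.8  80.9 156.9]
side 345 ctr [ 5. -1.] [61.6 83.8] 87.8 plane da,db,z [ 2.1000e-02 -1.0000e-03 -4.8301e+01] a,b range [-38. -32.] [46. 30.]
scene 250 ctr [7.4 3.1] [89.5 59. ] 0.7 plane da,db,z [ 6.0000e-03 -1.6000e-02 -4.6658e+01] a,b range [-37. -25.] [49. 31.]
```

View pics/w3.png

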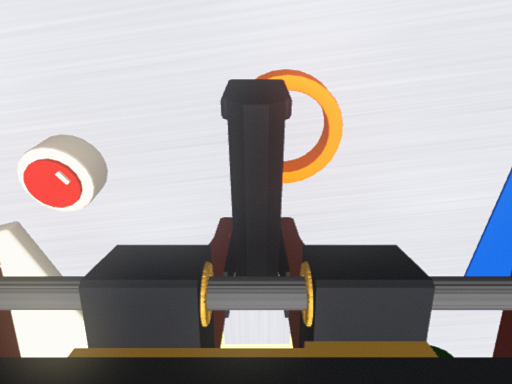

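The wrist view shows the handle gripped squarely at (256,180), with the tape roll at (295,125) below the turner and clear of it. Now I descend and slide in.

>>> servo_tool(
  steps=[
    [[0, 0, -0.005], [0, 0, 0], -1],
    [[0, 0, -0.01], [0, 0, 0], -1],
    [[0, 0, -0.011], [0, 0, 0], -1],
    [[0, 0, -0.012], [0, 0, 0], -1],
    [[0, 0, -0.012], [0, 0, 0], -1],
    [[0, 0, -0.009], [0, 0, 0], -1],
    [[0, 0, -0.004], [0, 0, 0], -1],
    [[0, 0, 0], [0, 0, 0], -1],
  ],
)

```text
t: 9.27
ee_pos: [372.8, 82.2, 74.8]
orientation: [0.177, 2.849, -0.028]
ft_force: [-0.0, -0.0, -2.1]
width: 22.2
grasp_force: 30.0
```

```bash
python3 blade.py
```

```text
T [[-0.952, 0.124, 0.281], [0.118, 0.992, -0.037], [-0.283, -0.002, -0.959]] tcp [372.8  82.2  74.8] grasp [367.5  82.9  93.1]
side 325 ctr [19.3  1.1] [120.3  68.4] 7.7 plane da,db,z [ 1.4000e-02 -1.0000e-02 -4.8436e+01] a,b range [-38. -32.] [46. 28.]
scene 218 ctr [18.1  8.8] [111.2  70.7] 0.1 plane da,db,z [ 1.3000e-02 -1.9000e-02 -4.6703e+01] a,b range [-37. -27.] [74. 44.]
```

>>> servo_tool(
  steps=[
    [[0.008, -0.001, 0], [0, 0, 0], -1],
    [[0.018, -0.0024, 0], [0, 0, 0], -1],
    [[0.02, -0.0026, 0], [0, 0, 0], -1],
    [[0.02, -0.0026, 0], [0, 0, 0], -1],
    [[0.02, -0.0026, 0], [0, 0, 0], -1],
    [[0.02, -0.0026, 0], [0, 0, 0], -1],
    [[0.014, -0.0018, 0], [0, 0, 0], -1],
    [[0.006, -0.0008, 0], [0, 0, 0], -1],
  ],
)

```text
t: 10.03
ee_pos: [502.0, 65.5, 77.0]
orientation: [0.179, 2.844, -0.026]
ft_force: [0.4, -0.4, -2.0]
width: 21.5
grasp_force: 30.0
```

```bash
python3 lg.py; python3 - <<'E'
from h import *
o=sensors.get_obs(); T=R.from_rotvec(o["orientation"]).as_matrix(); print("grasp",(o["ee_pos"]-19*T[:,2]).round(1),o["ft_force"].round(1))
c,W=grab("side"); z=W[...,2]; hsv=cv2.cvtColor(c,cv2.COLOR_BGR2HSV)
k=np.isfinite(z)&(z>58)&(z<78)&(hsv[...,1]>70)&(hsv[...,0]<40)&(abs(W[...,0]-600)<100)&(abs(W[...,1]-50)<100)
print(cv2.minAreaRect(W[k][:,:2].astype(np.float32)),np.median(z[k]))
cv2.imwrite("pics/s2.png",cv2.resize(c[90:220,180:330],None,fx=4.5,fy=4.5))
E
```

```text
grasp [496.5  66.2  95.1] [ 0.4 -0.4 -2. ]
((605.7238159179688, 49.44915771484375), (108.83190155029297, 88.38919067382812), 82.9448471069336) 65.6479933381973
```

View pics/s2.png

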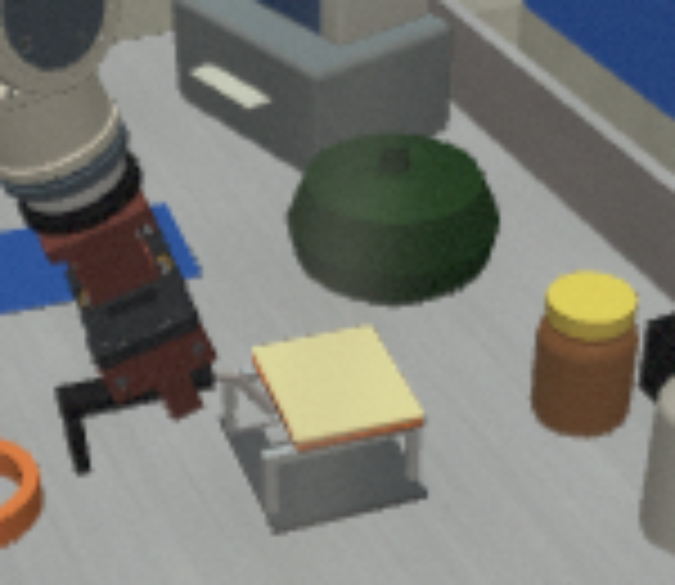

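Side view: the blade is in under the patty (centre at about (340,390)) between the rails, and the neck is close to the patty's rear edge at (255,380). I'll lift slowly.

>>> servo_tool(
  steps=[
    [[0, 0, 0.003], [0, 0, 0], -1],
    [[0, 0, 0.002], [0, 0, 0], -1],
    [[0, 0, 0.002], [0, 0, 0], -1],
    [[0, 0, 0.003], [0, 0, 0], -1],
    [[0, 0, 0.004], [0, 0, 0], -1],
    [[0, 0, 0.006], [0, 0, 0], -1],
    [[0, 0, 0.008], [0, 0, 0], -1],
    [[0, 0, 0.008], [0, 0, 0], -1],
  ],
)

```text
t: 10.75
ee_pos: [499.2, 65.3, 112.9]
orientation: [0.179, 2.847, -0.028]
ft_force: [0.2, -0.1, -2.0]
width: 21.7
grasp_force: 30.0
```

>>> servo_tool(
  steps=[
    [[0, 0, 0.009], [0, 0, 0], -1],
    [[0, 0, 0.009], [0, 0, 0], -1],
    [[0, 0, 0.009], [0, 0, 0], -1],
    [[0, 0, 0.009], [0, 0, 0], -1],
    [[0, 0, 0.008], [0, 0, 0], -1],
    [[0, 0, 0.006], [0, 0, 0], -1],
    [[0, 0, 0.003], [0, 0, 0], -1],
    [[0, 0, 0], [0, 0, 0], -1],
  ],
)

```text
t: 11.42
ee_pos: [499.8, 65.3, 166.0]
orientation: [0.179, 2.845, -0.027]
ft_force: [0.9, 1.0, -2.4]
width: 21.8
grasp_force: 30.0
```

```bash
cat > patty.py <<'E'
from h import *
def est():
    o=sensors.get_obs(); T=R.from_rotvec(o["orientation"]).as_matrix(); g=np.array(o["ee_pos"])-19*T[:,2]
    h=np.array([T[1,1],-T[0,1],0]); h/=np.linalg.norm(h); l=np.array([-h[1],h[0],0])
    print("t",o["t"],"T",T.round(3).tolist(),"grasp",g.round(1),"F",np.round(o["ft_force"],1))
    for n in ("side","scene"):
        c,W=grab(n); z=W[...,2]; hsv=cv2.cvtColor(c,cv2.COLOR_BGR2HSV); Q=W-g; a,b=Q@h,Q@l
        k=np.isfinite(z)&(a>30)&(a<250)&(abs(b)<110)&(z>g[2]-75)&(z<g[2]-15)&(hsv[...,1]>70)&(hsv[...,0]<40)
        kk=k&(hsv[...,0]>24)
        p=np.c_[a[kk],b[kk],z[kk]-g[2]]
        if len(p)<30: print(n,"few",len(p)); continue
        r=cv2.minAreaRect(p[:,:2].astype(np.float32)); s=np.linalg.lstsq(np.c_[p[:,:2]-r[0],np.ones(len(p))],p[:,2],rcond=None)[0]
        print(n,len(p),"ctr(a,b)",np.round(r[0],1),np.round(r[1],1),round(r[2],1),"slope,z",s.round(3))
if __name__=="__main__": est()
E
python3 patty.py
```

```text
t 11.4167 T [[-0.95, 0.126, 0.285], [0.12, 0.992, -0.037], [-0.287, -0.001, -0.958]] grasp [494.4  66.  184.2] F [ 0.9  1.  -2.4]
side 596 ctr(a,b) [115.6  -0.2] [ 90.1 106.9] 0.2 slope,z [ 1.6000e-02 -3.0000e-03 -3.6227e+01]
scene 717 ctr(a,b) [116.6   3.1] [ 89.6 109.4] 0.1 slope,z [ 2.2000e-02 -1.0000e-03 -3.5966e+01]
```

>>> servo_tool(
  steps=[
    [[0.0006, -0.003, 0], [0, 0, -1.5], -1],
    [[0.001, -0.005, 0], [0, 0, -2.5], -1],
    [[0.0013, -0.0067, 0], [0, 0, -3.4], -1],
    [[0.0013, -0.0067, 0], [0, 0, -3.4], -1],
    [[0.0013, -0.0067, 0], [0, 0, -3.4], -1],
    [[0.0013, -0.0067, 0], [0, 0, -3.4], -1],
    [[0.0013, -0.0067, 0], [0, 0, -3.4], -1],
    [[0.0013, -0.0067, 0], [0, 0, -3.4], -1],
  ],
)

```text
t: 12.18
ee_pos: [508.4, 16.7, 164.4]
orientation: [0.783, 2.753, -0.116]
ft_force: [-0.4, -0.4, -2.9]
width: 21.9
grasp_force: 30.0
```

>>> servo_tool(
  steps=[
    [[0.0013, -0.0067, 0], [0, 0, -3.4], -1],
    [[0.0013, -0.0067, 0], [0, 0, -3.4], -1],
    [[0.0013, -0.0067, 0], [0, 0, -3.4], -1],
    [[0.0013, -0.0067, 0], [0, 0, -3.4], -1],
    [[0.0013, -0.0067, 0], [0, 0, -3.4], -1],
    [[0.0013, -0.0067, 0], [0, 0, -3.4], -1],
    [[0.0013, -0.0067, 0], [0, 0, -3.4], -1],
    [[0.0013, -0.0067, 0], [0, 0, -3.4], -1],
  ],
)

```text
t: 12.85
ee_pos: [519.0, -36.7, 164.4]
orientation: [1.419, 2.51, -0.209]
ft_force: [0.0, -0.0, -2.4]
width: 21.8
grasp_force: 30.0
```

>>> servo_tool(
  steps=[
    [[0.0013, -0.0067, 0], [0, 0, -3.4], -1],
    [[0.0013, -0.0067, 0], [0, 0, -3.4], -1],
    [[0.0013, -0.0067, 0], [0, 0, -3.4], -1],
    [[0.0013, -0.0067, 0], [0, 0, -3.4], -1],
    [[0.0013, -0.0067, 0], [0, 0, -3.4], -1],
    [[0.0013, -0.0067, 0], [0, 0, -3.4], -1],
    [[0.0008, -0.004, 0], [0, 0, -2.0], -1],
    [[0.0005, -0.0026, 0], [0, 0, -1.3], -1],
  ],
)

```text
t: 13.52
ee_pos: [528.4, -83.6, 164.6]
orientation: [1.922, 2.188, -0.282]
ft_force: [0.8, -1.4, -2.5]
width: 21.5
grasp_force: 30.0
```

>>> servo_tool(
  steps=[
    [[0, 0, -0.003], [0, 0, 0], -1],
    [[0, 0, -0.006], [0, 0, 0], -1],
    [[0, 0, -0.01], [0, 0, 0], -1],
    [[0, 0, -0.013], [0, 0, 0], -1],
    [[0, 0, -0.013], [0, 0, 0], -1],
    [[0, 0, -0.01], [0, 0, 0], -1],
    [[0, 0, -0.006], [0, 0, 0], -1],
    [[0, 0, -0.003], [0, 0, 0], -1],
  ],
)

```text
t: 14.18
ee_pos: [527.5, -83.2, 99.8]
orientation: [1.92, 2.191, -0.283]
ft_force: [-0.8, -0.9, -2.4]
width: 22.3
grasp_force: 30.0
```

```bash
python3 lg.py; python3 patty.py
```

```text
t 14.1833 T [[-0.126, 0.991, 0.034], [0.95, 0.131, -0.283], [-0.285, -0.003, -0.958]] grasp [526.9 -77.8 118. ] F [-0.8 -0.9 -2.4]
side 1028 ctr(a,b) [117.6   0.3] [ 88.9 108.5] 1.7 slope,z [ 1.8000e-02 -5.0000e-03 -3.6141e+01]
scene 715 ctr(a,b) [115.9   3.5] [ 88.9 114.3] 1.7 slope,z [ 2.2000e-02  1.0000e-03 -3.5753e+01]
```

>>> servo_tool(
  steps=[
    [[0, 0, -0.003], [0, 0, 0], -1],
    [[0, 0, -0.006], [0, 0, 0], -1],
    [[0, 0, -0.009], [0, 0, 0], -1],
    [[0, 0, -0.009], [0, 0, 0], -1],
    [[0, 0, -0.008], [0, 0, 0], -1],
    [[0, 0, -0.006], [0, 0, 0], -1],
    [[0, 0, -0.003], [0, 0, 0], -1],
    [[0, 0, -0.001], [0, 0, 0], -1],
  ],
)

```text
t: 14.95
ee_pos: [527.9, -83.3, 55.3]
orientation: [1.92, 2.19, -0.283]
ft_force: [0.4, -0.2, -2.9]
width: 22.1
grasp_force: 30.0
```

```bash
python3 lg.py; python3 patty.py; python3 - <<'E'
from h import *
from kin import fk,ik
o=sensors.get_obs(); T=R.from_rotvec(o["orientation"]).as_matrix(); t=np.array(o["ee_pos"]); g=t-19*T[:,2]
h=np.array([T[1,1],-T[0,1],0]); h/=np.linalg.norm(h); l=np.array([-h[1],h[0],0])
E=g+161*h+[0,0,-47.5]; print("E",E.round(1),"h",h.round(3))
q=o["qpos"]; p=t
for i in range(1,17):
    A=R.from_rotvec(np.radians(6.6*i)*l).as_matrix(); n=E+A@(t-E)-[0,0,min(i,4)*.8]
    x,e=ik(n,A@T,q); print(i,(n-p).round(1),"dq",np.abs(x-q).max().round(3),round(e,4)); q=x;p=n
print((6.6*l).round(2))
E
```

```text
t 14.95 T [[-0.126, 0.991, 0.035], [0.95, 0.13, -0.283], [-0.286, -0.002, -0.958]] grasp [527.2 -78.   73.5] F [ 0.4 -0.2 -2.9]
side 984 ctr(a,b) [117.9   0.9] [ 87.6 108.6] 0.3 slope,z [ 1.8000e-02 -4.0000e-03 -3.6208e+01]
scene 691 ctr(a,b) [115.2  -2.1] [ 88.  120.4] 0.5 slope,z [ 2.2000e-02  1.0000e-02 -3.5849e+01]
E [ 548.6 -237.6   26.6] h [ 0.13  -0.991  0.   ]
1 [ 0.6 -4.4 16.9] dq 0.255 0.0
2 [ 0.8 -6.3 16.3] dq 0.23 0.0
3 [ 1.1 -8.2 15.4] dq 0.192 0.0
4 [  1.3 -10.   14.4] dq 0.152 0.0
5 [  1.5 -11.7  13.9] dq 0.118 0.0
6 [  1.7 -13.2  12.4] dq 0.119 0.0
7 [  1.9 -14.5  10.8] dq 0.121 0.0
8 [  2.1 -15.7   9.1] dq 0.121 0.0
9 [  2.2 -16.6   7.2] dq 0.12 0.0
10 [  2.3 -17.3   5.2] dq 0.117 0.0
11 [  2.3 -17.8   3.2] dq 0.115 0.0
12 [  2.4 -18.    1.1] dq 0.112 0.0
13 [  2.4 -18.   -1. ] dq 0.108 0.0
14 [  2.3 -17.8  -3.1] dq 0.105 0.0
15 [  2.3 -17.3  -5.1] dq 0.1 0.0
16 [  2.2 -16.6  -7.1] dq 0.096 0.0
[6.54 0.86 0.  ]
```

```bash
python3 - <<'E'
from h import *
from kin import fk,ik
o=sensors.get_obs(); T=R.from_rotvec(o["orientation"]).as_matrix(); t=np.array(o["ee_pos"]); g=t-19*T[:,2]
h=np.array([T[1,1],-T[0,1],0]); h/=np.linalg.norm(h); l=np.array([-h[1],h[0],0])
E=g+161*h+[0,0,-47]; q=o["qpos"]; p=t; a=0
for i,d in enumerate([3,3.5,4,4.5,5.2,6,6.6,6.6]+[6.6]*10):
    a+=d; A=R.from_rotvec(np.radians(a)*l).as_matrix(); n=E+A@(t-E)-[0,0,min(i+1,5)*1.]
    x,e=ik(n,A@T,q); print(round(a,1),((n-p)/1000).round(4).tolist(),(d*l).round(2)[:2],"dq",(np.abs(x-q)/[.139,.139,.175,.183,.183,.183]).max().round(2)); q=x;p=n
E
```

```text
3 [0.0002, -0.0017, 0.0071] [2.97 0.39] dq 0.64
6.5 [0.0003, -0.0025, 0.0083] [3.47 0.46] dq 0.73
10.5 [0.0005, -0.0036, 0.0094] [3.97 0.52] dq 0.79
15.0 [0.0006, -0.0049, 0.0104] [4.46 0.59] dq 0.8
20.2 [0.0009, -0.0067, 0.0117] [5.16 0.68] dq 0.8
26.2 [0.0012, -0.0091, 0.0138] [5.95 0.78] dq 0.76
32.8 [0.0015, -0.0116, 0.014] [6.54 0.86] dq 0.65
39.4 [0.0017, -0.0131, 0.0125] [6.54 0.86] dq 0.65
46.0 [0.0019, -0.0145, 0.0109] [6.54 0.86] dq 0.66
52.6 [0.0021, -0.0156, 0.0092] [6.54 0.86] dq 0.66
59.2 [0.0022, -0.0165, 0.0073] [6.54 0.86] dq 0.66
65.8 [0.0023, -0.0173, 0.0053] [6.54 0.86] dq 0.64
72.4 [0.0023, -0.0178, 0.0033] [6.54 0.86] dq 0.63
79.0 [0.0024, -0.018, 0.0012] [6.54 0.86] dq 0.61
85.6 [0.0024, -0.018, -0.0009] [6.54 0.86] dq 0.59
92.2 [0.0023, -0.0178, -0.003] [6.54 0.86] dq 0.57
98.8 [0.0023, -0.0174, -0.005] [6.54 0.86] dq 0.56
105.4 [0.0022, -0.0167, -0.007] [6.54 0.86] dq 0.56
```

>>> servo_tool(
  steps=[
    [[0.0002, -0.0017, 0.0071], [2.97, 0.39, 0], -1],
    [[0.0003, -0.0025, 0.0083], [3.47, 0.46, 0], -1],
    [[0.0005, -0.0036, 0.0094], [3.97, 0.52, 0], -1],
    [[0.0006, -0.0049, 0.0104], [4.46, 0.59, 0], -1],
    [[0.0009, -0.0067, 0.0117], [5.16, 0.68, 0], -1],
    [[0.0012, -0.0091, 0.0138], [5.95, 0.78, 0], -1],
    [[0.0015, -0.0116, 0.014], [6.54, 0.86, 0], -1],
    [[0.0017, -0.0131, 0.0125], [6.54, 0.86, 0], -1],
  ],
)

```text
t: 15.72
ee_pos: [536.2, -137.0, 146.0]
orientation: [-1.854, -2.12, -0.382]
ft_force: [1.0, 0.4, -2.4]
width: 22.0
grasp_force: 30.0
```

>>> servo_tool(
  steps=[
    [[0.0019, -0.0145, 0.0109], [6.54, 0.86, 0], -1],
    [[0.0021, -0.0156, 0.0092], [6.54, 0.86, 0], -1],
    [[0.0022, -0.0165, 0.0073], [6.54, 0.86, 0], -1],
    [[0.0023, -0.0173, 0.0053], [6.54, 0.86, 0], -1],
    [[0.0023, -0.0178, 0.0033], [6.54, 0.86, 0], -1],
    [[0.0024, -0.018, 0.0012], [6.54, 0.86, 0], -1],
    [[0.0024, -0.018, -0.0009], [6.54, 0.86, 0], -1],
    [[0.0023, -0.0178, -0.003], [6.54, 0.86, 0], -1],
  ],
)

```text
t: 16.38
ee_pos: [553.4, -274.5, 177.6]
orientation: [-1.28, -1.463, -0.997]
ft_force: [1.1, 0.5, -1.7]
width: 21.6
grasp_force: 30.0
```

>>> servo_tool(
  steps=[
    [[0.0023, -0.0174, -0.005], [6.54, 0.86, 0], -1],
    [[0.0022, -0.0167, -0.007], [6.54, 0.86, 0], -1],
    [[0, 0, 0], [0, 0, 0], -1],
    [[0, 0, 0], [0, 0, 0], -1],
    [[0, 0, 0], [0, 0, 0], -1],
    [[0, 0, 0], [0, 0, 0], -1],
    [[0, 0, 0], [0, 0, 0], -1],
    [[0, 0, 0], [0, 0, 0], -1],
  ],
)

```text
t: 17.05
ee_pos: [558.4, -306.0, 167.5]
orientation: [-1.127, -1.291, -1.102]
ft_force: [0.3, 0.9, -1.1]
width: 22.2
grasp_force: 30.0
```

```bash
python3 lg.py; python3 - <<'E'
from h import *
o=sensors.get_obs(); T=R.from_rotvec(o["orientation"]).as_matrix(); print(T.round(3).tolist(),o["width"])
c,W=grab("side"); d,_=grab("scene")
cv2.imwrite("pics/flip.png",cv2.resize(np.vstack([c[150:384,140:450],d[130:300,100:410]]),None,fx=1.45,fy=1.45))
E
```

```text
[[-0.006, 0.991, -0.132], [0.025, 0.133, 0.991], [1.0, 0.003, -0.026]] 22.235483794486264
```

View pics/flip.png

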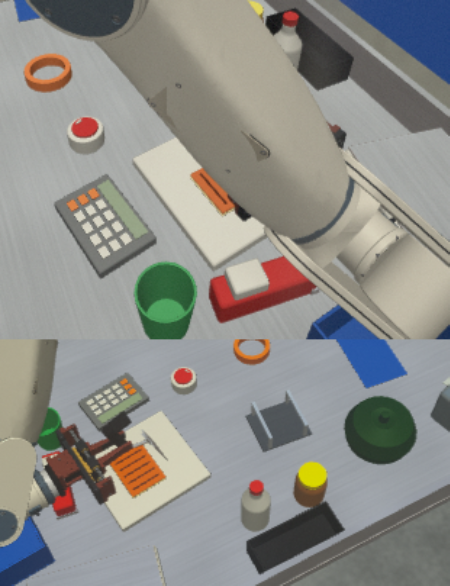

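The scene view shows the patty flat on the board at (137,470), golden scored side up and well inside the edges. I'll lift the turner and undo the rotation.

>>> servo_tool(
  steps=[
    [[0, 0.002, 0.006], [0, 0, 0], -1],
    [[0, 0.003, 0.012], [0, 0, 0], -1],
    [[0, 0.003, 0.015], [0, 0, 0], -1],
    [[0, 0.003, 0.015], [0, 0, 0], -1],
    [[0, 0.003, 0.015], [0, 0, 0], -1],
    [[0, 0.003, 0.015], [0, 0, 0], -1],
    [[0, 0.003, 0.015], [0, 0, 0], -1],
    [[0, 0.003, 0.012], [0, 0, 0], -1],
  ],
)

```text
t: 17.82
ee_pos: [557.7, -283.0, 272.1]
orientation: [-1.126, -1.288, -1.103]
ft_force: [1.3, -0.0, -1.8]
width: 21.6
grasp_force: 30.0
```

>>> servo_tool(
  steps=[
    [[-0.0022, 0.017, 0.007], [-6.54, -0.86, 0], -1],
    [[-0.0023, 0.0174, 0.005], [-6.54, -0.86, 0], -1],
    [[-0.0023, 0.0178, 0.003], [-6.54, -0.86, 0], -1],
    [[-0.0024, 0.018, 0.0009], [-6.54, -0.86, 0], -1],
    [[-0.0024, 0.018, 0], [-6.54, -0.86, 0], -1],
    [[-0.0023, 0.0178, 0], [-6.54, -0.86, 0], -1],
    [[-0.0023, 0.0173, 0], [-6.54, -0.86, 0], -1],
    [[-0.0022, 0.0165, 0], [-6.54, -0.86, 0], -1],
  ],
)

```text
t: 18.48
ee_pos: [539.0, -142.7, 286.9]
orientation: [-1.727, -1.97, -0.557]
ft_force: [0.4, 0.7, -1.4]
width: 21.8
grasp_force: 30.0
```

>>> servo_tool(
  steps=[
    [[-0.0021, 0.0156, 0], [-6.54, -0.86, 0], -1],
    [[-0.0019, 0.0145, 0], [-6.54, -0.86, 0], -1],
    [[-0.0017, 0.0131, -0.005], [-6.54, -0.86, 0], -1],
    [[-0.0015, 0.0116, -0.005], [-6.54, -0.86, 0], -1],
    [[-0.0012, 0.0091, -0.005], [-5.95, -0.78, 0], -1],
    [[-0.0009, 0.0067, -0.005], [-5.16, -0.68, 0], -1],
    [[-0.0006, 0.0049, 0], [-5.16, -0.68, 0], -1],
    [[-0.0005, 0.0036, 0], [-5.16, -0.68, 0], -1],
  ],
)

```text
t: 19.15
ee_pos: [528.1, -63.2, 266.6]
orientation: [1.961, 2.235, -0.209]
ft_force: [0.9, -0.7, -1.3]
width: 22.2
grasp_force: 30.0
```

```bash
python3 lg.py; python3 blade.py
```

```text
T [[-0.127, 0.992, 0.028], [0.969, 0.13, -0.209], [-0.211, 0.001, -0.977]] tcp [528.1 -63.2 266.6] grasp [527.6 -59.2 285.1]
side 597 ctr [ 2.4 -0.8] [80.8 57.5] 0.3 plane da,db,z [-9.2000e-02  7.0000e-03 -5.8994e+01] a,b range [-38. -29.] [43. 28.]
scene 333 ctr [-0.3  2.2] [75.2 59.9] 0.2 plane da,db,z [-8.5000e-02 -1.6000e-02 -5.8999e+01] a,b range [-38. -27.] [37. 32.]
```

>>> servo_tool(
  steps=[
    [[-0.001, 0.008, 0], [-1.7, -0.23, 0], -1],
    [[-0.002, 0.014, 0], [-1.7, -0.23, 0], -1],
    [[-0.0033, 0.02, -0.003], [0, 0, 3.3], -1],
    [[-0.0033, 0.02, -0.003], [0, 0, 3.3], -1],
    [[-0.0033, 0.02, -0.003], [0, 0, 3.3], -1],
    [[-0.0033, 0.02, -0.003], [0, 0, 3.3], -1],
    [[-0.0033, 0.02, -0.003], [0, 0, 3.3], -1],
    [[-0.0033, 0.02, -0.003], [0, 0, 3.3], -1],
  ],
)

```text
t: 19.92
ee_pos: [505.4, 78.2, 247.7]
orientation: [1.512, 2.484, -0.204]
ft_force: [-0.0, -0.2, -1.9]
width: 21.9
grasp_force: 30.0
```

>>> servo_tool(
  steps=[
    [[-0.0033, 0.02, -0.003], [0, 0, 3.3], -1],
    [[-0.0033, 0.02, -0.003], [0, 0, 3.3], -1],
    [[-0.0033, 0.02, -0.003], [0, 0, 3.3], -1],
    [[-0.0033, 0.02, -0.003], [0, 0, 3.3], -1],
    [[-0.0033, 0.02, -0.003], [0, 0, 3.3], -1],
    [[-0.0033, 0.02, -0.003], [0, 0, 3.3], -1],
    [[-0.0033, 0.02, -0.003], [0, 0, 3.3], -1],
    [[-0.0033, 0.02, -0.003], [0, 0, 3.3], -1],
  ],
)

```text
t: 20.58
ee_pos: [479.2, 238.0, 223.7]
orientation: [0.898, 2.742, -0.122]
ft_force: [0.2, 0.1, -1.5]
width: 21.9
grasp_force: 30.0
```

>>> servo_tool(
  steps=[
    [[-0.0033, 0.02, -0.003], [0, 0, 3.3], -1],
    [[-0.0033, 0.02, -0.003], [0, 0, 3.3], -1],
    [[-0.0033, 0.02, -0.003], [0, 0, 3.3], -1],
    [[-0.0033, 0.02, -0.003], [0, 0, 3.3], -1],
    [[-0.0033, 0.02, -0.003], [0, 0, 3.3], -1],
    [[-0.0033, 0.02, -0.003], [0, 0, 3.3], -1],
    [[-0.002, 0.012, -0.003], [0, 0, 3.3], -1],
    [[-0.001, 0.007, 0], [0, 0, 3.3], -1],
  ],
)

```text
t: 21.25
ee_pos: [456.5, 377.4, 202.2]
orientation: [0.245, 2.865, -0.034]
ft_force: [-0.1, -0.2, -0.4]
width: 21.5
grasp_force: 30.0
```

```bash
python3 lg.py; python3 blade.py
```

```text
T [[-0.951, 0.17, 0.26], [0.164, 0.985, -0.045], [-0.264, -0.001, -0.965]] tcp [456.5 377.4 202.2] grasp [451.6 378.2 220.6]
side 191 ctr [ 2.6 -2.7] [62.8 79.4] 87.7 plane da,db,z [-3.7000e-02  6.0000e-03 -5.4258e+01] a,b range [-37. -33.] [42. 30.]
scene 250 ctr [4.9 1.8] [85.3 59.1] 0.3 plane da,db,z [-2.1000e-02  2.0000e-03 -5.2406e+01] a,b range [-38. -28.] [45. 31.]
```

>>> servo_tool(
  steps=[
    [[0, 0.001, -0.008], [-0.1, -0.6, 0.8], -1],
    [[-0.001, 0.001, -0.016], [-0.1, -0.6, 0.8], -1],
    [[-0.001, 0.001, -0.02], [-0.1, -0.5, 0.8], -1],
    [[0, 0.0014, -0.02], [0, 0, 0.8], -1],
    [[0, 0, -0.02], [0, 0, 0], -1],
    [[0, 0, -0.018], [0, 0, 0], -1],
    [[0, 0, -0.012], [0, 0, 0], -1],
    [[0, 0, -0.006], [0, 0, 0], -1],
  ],
)

```text
t: 22.02
ee_pos: [454.7, 379.6, 81.1]
orientation: [0.17, 2.839, -0.03]
ft_force: [-0.1, -0.7, -1.0]
width: 22.0
grasp_force: 30.0
```

```bash
python3 blade.py
```

```text
T [[-0.949, 0.12, 0.291], [0.114, 0.993, -0.038], [-0.293, -0.003, -0.956]] tcp [454.7 379.6  81.1] grasp [449.2 380.4  99.3]
side 186 ctr [ 2.4 -1.7] [81.8 61.1] 1.3 plane da,db,z [ 3.000e-03  2.000e-03 -5.107e+01] a,b range [-38. -33.] [44. 28.]
scene 211 ctr [4.4 1.3] [84.1 61.5] 0.6 plane da,db,z [-4.0000e-03 -2.5000e-02 -5.0134e+01] a,b range [-38. -28.] [46. 32.]
```

>>> servo_tool(
  steps=[
    [[0, 0.001, -0.006], [0, 0, 0], -1],
    [[0, 0.001, -0.009], [0, 0, 0], -1],
    [[0, 0, -0.009], [0, 0, 0], -1],
    [[0, 0, -0.007], [0, 0, 0], -1],
    [[0, 0, -0.005], [0, 0, 0], -1],
    [[0, 0, -0.003], [0, 0, 0], -1],
    [[0, 0, -0.002], [0, 0, 0], -1],
    [[0, 0, -0.001], [0, 0, 0], -1],
  ],
)

```text
t: 22.78
ee_pos: [454.8, 383.1, 40.3]
orientation: [0.166, 2.838, -0.028]
ft_force: [0.2, -1.2, -1.5]
width: 21.8
grasp_force: 30.0
```

```bash
python3 blade.py; python3 -c "
from workcell import sensors;print(sensors.get_obs()['ft_force'])"
```

```text
T [[-0.949, 0.117, 0.293], [0.111, 0.993, -0.036], [-0.295, -0.002, -0.955]] tcp [454.8 383.1  40.3] grasp [449.2 383.8  58.4]
side 267 ctr [18.4 -0.4] [ 88.9 112.6] 90.0 plane da,db,z [-7.6000e-02  2.4000e-02 -5.2622e+01] a,b range [-37. -45.] [75. 44.]
scene 350 ctr [18.7  0. ] [ 89.2 112.2] 89.9 plane da,db,z [-6.3000e-02  7.0000e-03 -5.1246e+01] a,b range [-37. -45.] [74. 45.]
[-0.2942914   0.34038421 -1.14700398]
```

>>> servo_tool(
  steps=[
    [[0, 0, -0.001], [0, 0, 0], -1],
    [[0, 0, -0.001], [0, 0, 0], -1],
    [[0, 0, -0.0005], [0, 0, 0], -1],
    [[0, 0, 0], [0, 0, 0], 0.5],
    [[0, 0, 0], [0, 0, 0], 0.5],
    [[0, 0, 0], [0, 0, 0], 0.5],
    [[0, 0, 0], [0, 0, 0], 0.5],
    [[0, 0, 0], [0, 0, 0], 0.5],
  ],
)

```text
t: 23.55
ee_pos: [454.9, 383.3, 38.2]
orientation: [0.166, 2.837, -0.027]
ft_force: [-0.8, -0.5, -1.2]
width: 51.6
grasp_force: 0.0
```

>>> servo_tool(
  steps=[
    [[0, 0, 0], [0, 0, 0], 0.5],
    [[0, 0, 0.006], [0, 0, 0], 0.5],
    [[-0.002, 0, 0.014], [0, 0, 0], 0.5],
    [[-0.004, 0, 0.02], [0, 0, 0], 0.5],
    [[-0.005, 0, 0.025], [0, 0, 0], 0.5],
    [[-0.006, 0, 0.03], [0, 0, 0], 0.5],
    [[-0.006, 0, 0.03], [0, 0, 0], 0.5],
    [[-0.006, 0, 0.03], [0, 0, 0], 0.5],
  ],
)

```text
t: 24.22
ee_pos: [425.2, 382.9, 194.7]
orientation: [0.166, 2.838, -0.027]
ft_force: [0.1, -0.8, -0.5]
width: 66.1
grasp_force: 0.0
```

>>> servo_tool(
  steps=[
    [[-0.01, 0.01, 0.03], [0, 0, 0], 0.5],
    [[-0.01, 0.01, 0.03], [0, 0, 0], 0.5],
    [[-0.01, 0.01, 0.02], [0, 0, 0], 0.5],
    [[0, 0, 0.01], [0, 0, 0], 0.5],
    [[0, 0, 0], [0, 0, 0], 0.5],
    [[0, 0, 0], [0, 0, 0], 0.5],
    [[0, 0, 0], [0, 0, 0], 0.5],
    [[0, 0, 0], [0, 0, 0], 0.5],
  ],
)

```text
t: 24.88
ee_pos: [395.7, 411.9, 281.2]
orientation: [0.167, 2.839, -0.031]
ft_force: [-0.3, -0.8, -0.0]
width: 66.0
grasp_force: 0.0
```

```bash
python3 - <<'E'
from h import *
c,W=grab("scene"); c2,_=grab("side"); w,V=grab("wrist")
cv2.imwrite("pics/end.png",np.vstack([cv2.resize(c[80:300,100:440],(600,388)),cv2.resize(np.hstack([w[:240],c2[100:340,60:390]]),(600,212))]))
k=(W[...,2]>25)&(W[...,2]<40)&(abs(W[...,0]-555)<130)&(abs(W[...,1]+290)<130)
p=W[k]; print(cv2.minAreaRect(p[:,:2].astype(np.float32)),np.median(p[:,2]))
z=V[...,2]; k=np.isfinite(z)&(z>54)&(z<75)&(w.max(-1)<70)&(abs(V[...,1]-385)<60); p=V[k]; print(cv2.minAreaRect(p[:,:2].astype(np.float32)),np.percentile(p[:,2],[5,50,95]))
E
```

```text
((559.1160278320312, -287.15228271484375), (212.8610382080078, 231.38197326660156), 6.34825325012207) 31.017600275578598
((565.8712768554688, 364.913330078125), (23.687257766723633, 388.1916198730469), 81.21688842773438) [58.92949903 63.04892879 65.16483738]
```

View pics/end.png

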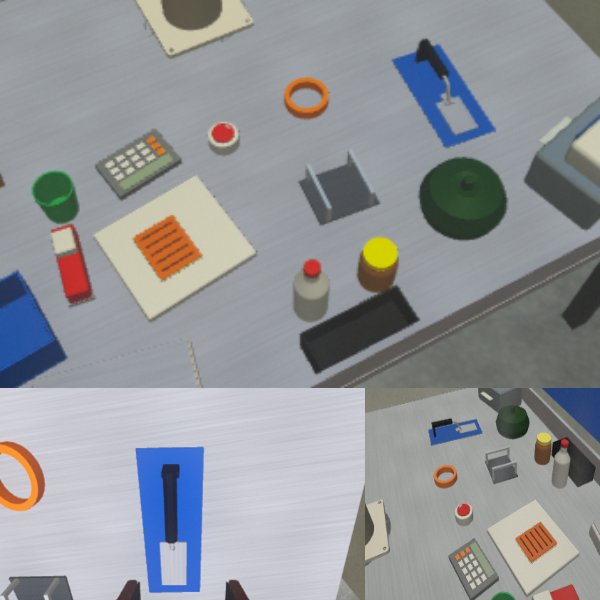

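The end views show the patty golden side up, centred on the board at (168,247). The turner lies lengthwise on the mat at (448,90), and everything else stands where it was.

```bash
python3 -c "
from workcell import close_job; print(close_job())"
```

```text
the job is handed in; nothing more can be done
None
```

The job is handed in at about 25 s: the patty lies flat, golden scored side up and well inside the board's edges, the turner is back flat and lengthwise on the blue mat, and nothing else in view has moved.

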